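Put the cook's things back: spices, produce and the slicer blade

TASK

Sort the things left out on the worktop back to where they belong: stand each of the two loose spice jars in an empty bay of the dark wooden spice rack, put the garlic and the lemon side by side in the slatted crate, and take the slicer blade out of the draining stand and slide it down the guides of the free slot in the grey blade holder until it is fully home. Leave the mug of coffee standing where it is.

Things in the scene. Friction and masses are not known exactly. Their poses are not given: they have to be found in the camera images.
- spice_short: Glass spice jar with a wide dark brown cap and a brown and white label, standing upright: 44 mm across, 96 mm tall, 0.11 kg, round. Origin at the centre of its underside, z up.
- spice_tall: Slimmer glass spice jar with a black cap, green on top, and a green label, standing upright: 40 mm across, 105 mm tall, 0.11 kg, round. Origin at the centre of its underside, z up.
- garlic_middle (a point): Whole garlic bulb, off-white, about 60 x 57 mm and 58 mm tall with a narrow neck on top, 0.04 kg. This point is its middle, 29 mm above the worktop as it stands; widest at that height or just below.
- lemon_middle (a point): Yellow lemon lying on its side: 72 mm long (its x axis), 57 mm wide (its y axis), 58 mm tall, 0.11 kg. This point is its middle, 29 mm above the worktop as it lies.
- blade: Slicer blade insert standing on edge between the middle hoops of the draining stand, 6 mm up: white frame 68 mm wide (its y), 6 mm thick (its x), 60 mm tall, steel blade in its window; on top a grey grip tab, 30 mm wide, 10 mm thick, 60 to 92 mm above the lower edge, pinched across x. 0.06 kg. Either face may lead. Origin: middle of the lower edge, z up.
- drain_stand: Small draining stand, fixed: white drip tray 60 x 74 mm, inner floor 6 mm up, with four steel wire hoops 51 mm tall standing across its x axis; the blade insert stands loosely between the two middle hoops, its thickness along the stand's x axis. Origin at the centre of its underside.
- spice_rack: Low dark wooden spice rack, fixed: 112 (x) by 140 mm (y), walls to 34 mm, floor 8 mm up. Three low tins (37 mm tall) fill the trough on its -x side; on its +x side are two empty bays, each 62 x 63 mm inside, centred at x = +20, y = +33.5 and -33.5 mm from the origin. Origin at the centre of its underside.
- crate: Slatted light wooden produce crate, fixed, empty: outside 112 (x) by 152 mm (y), 36 mm tall; inside 104 by 144 mm with small corner posts, floor 6 mm up. Garlic and lemon fit side by side along its y (middles about 36 mm either side of the centre, the lemon lengthwise along y). Origin at the centre of its underside.
- blade_holder: Grey blade holder, fixed: base 112 x 112 mm, floor 8 mm up. Two slots across its y: upright guides 71 mm apart, throat 10 mm wide up to 59 mm, flared mouth 22 mm wide at 73 mm height. Slot x = -27 mm holds a fixed toothed insert, 100 mm tall; slot x = +27 mm, y = 0 is free. Home: lower edge on the floor, blade x along holder x. Origin at the centre of its underside.
- mug: White mug of coffee with a loop handle, 101 mm tall, a bystander that must stay where it is. The cup is 80 mm across, centred 20 mm from the origin along its +y; the handle reaches 60 mm from the origin along its -y. Origin on the worktop.

How it is judged:
At the end, for the whole second after the job is handed in: Each jar upright (0.12 rad) on the rack floor, within 12 mm of an empty bay's centre in x and y; garlic and lemon middles within the crate walls, under 46 mm height; blade in the free slot (x 5 mm, y 6 mm, 0.1 rad), lower edge under 12 mm; jars and blade still (x of spice_short in the frame of spice_rack between 0.008 and 0.032 m and z of each of spice_short, spice_tall in the frame of spice_rack below 0.014 m and angle between each of spice_short, spice_tall's own z axis and vertical below 0.12 rad and linear speed of each of spice_short, spice_tall, blade below 0.02 m/s and (y of spice_short in the frame of spice_rack between 0.0215 and 0.0455 m or y of spice_short in the frame of spice_rack between -0.0455 and -0.0215 m) and x of spice_tall in the frame of spice_rack between 0.008 and 0.032 m and (y of spice_tall in the frame of spice_rack between 0.0215 and 0.0455 m or y of spice_tall in the frame of spice_rack between -0.0455 and -0.0215 m) and x of garlic_middle in the frame of crate between -0.052 and 0.052 m and y of garlic_middle in the frame of crate between -0.072 and 0.072 m and z of each of garlic_middle, lemon_middle in the frame of crate below 0.046 m and x of lemon_middle in the frame of crate between -0.052 and 0.052 m and y of lemon_middle in the frame of crate between -0.072 and 0.072 m and x of blade in the frame of blade_holder between 0.022 and 0.032 m and y of blade in the frame of blade_holder between -0.006 and 0.006 m and z of blade in the frame of blade_holder between 0.004 and 0.012 m and angle between blade's own z axis and vertical below 0.1 rad and angle between the x axis of blade and the x axis of blade_holder, either way round below 0.1 rad); the robot touches nothing.
It fails at once if the mug of coffee is shifted by more than 20 mm or tipped (distance of mug from where it was at the start of the episode above 0.02 m or angle between mug's own z axis and vertical above 0.2 rad).
It also fails if it takes over 104 s, if anything falls off the work surface, if the arm or the gripper's body presses on something with over 40 N, if the wrist force passes 120 N, or if a joint passes its speed limit or range.

ROBOT

A 7-joint arm with a two-finger parallel gripper is mounted at the origin on a cart in front of the work surface, level with it; the furniture and walls round the work are solid. World frame = base frame: x ahead of the robot, y to its left, z up, the work surface at z = 0. Lengths are in m, angles in rad, forces in N, time in s.
With the tool pointing down it reaches from about 0.425 to 0.95 m from the base axis. Payload 4.7 kg.
Tool frame: the origin (TCP) lies between the finger pads; the fingertips stand 25 mm ahead of it and the grasp point (between the pads) lies 6 mm ahead of it; z points along the fingers, y is the line along which they close (so a half turn about z gives the same grasp; the last joint's range is limited). The gripper opens to 85 mm and grips with 20 to 120 N. Pads are 22 mm wide; open, the fingers measure 114 mm over their backs; the gripper's body (76 mm by 85 mm) begins 54 mm behind the grasp point. The pads swing forward as they close: fully open they stand 13 mm farther back than shut.
Start: joints at [1.168, 0.469, -0.049, 1.532, 0.024, 1.141, -0.082], TCP at [0.247, -0.628, 0.256] pointing down, gripper open.
Joint ranges: [-2.59, 2.59], [-0.33, 1.99], [-1.39, 1.29], [0.1, 2.45], [-1.04, 4.18], [0.21, 1.99], [-2.66, 2.66]. Speed limits (rad/s): [2.57, 2.57, 3.14, 3.14, 3.14, 3.14, 3.14].

INTERFACE

Orientations are given as a 3x3 rotation matrix whose columns are the frame's x, y, z axes.
In Python, from rig import * gives the robot as it stands. Calls block until the motion is done:
- movep(position, orientation): joint-space move of the TCP to a pose.
- move_l(position, attitude=None, feed=0.15, until_force=None): straight line of the TCP; attitude=None keeps the orientation; feed is the mean speed in m/s. With until_force (N) it stops when the force on the tool has changed by that much, and returns True; else False.
- move_joints(angles): joint-space move.
- command_gripper(opening, newtons=None): finger opening in m; newtons is the grip in N (None keeps the last); returns when the fingers have stopped.
- sleep(seconds).
- inverse_kinematics(position, orientation): joint angles nearest the present ones, or None.
- sense(): the state.
- camera(name): name is "side" or "top" or "wrist"; returns (picture, depth): 400x640x3 uint8, red, green, blue; 400x640 float32, m along the optical axis (not along the pixel's ray), 0 where there is no reading.
- camera_params(name): a dict with "K" (3x3 intrinsics, pixels), "position" and "rotation" of the camera in the world; the wrist camera has in their place "tool_from_camera" (4x4, takes a point from camera to tool coordinates, whose origin is the TCP and whose axes are the flange's). Camera axes: x right, y down, z forward; pixel columns grow to the right and rows downward; lengths in m; the calibration is good to about 2 mm. A picture is of the moment at which its call begins: read the wrist's pose just before it. camera_params takes no time and is no camera call.
A pose or a line that the arm cannot do raises Unreachable and nothing moves.
- finish_job(): hands the job in; it is judged then, once.
The state is a dict: "time_s": time; "joint_pos": joint angles; "qd": joint speeds; "joint_efforts": joint torques, N m; "position": TCP position; "tcp_rot": TCP orientation; "wrist_force": force on the tool from outside, world axes, zero at the start; "ft_torque": the same for the moment, N m; "finger_gap": finger opening in m; "gripper_force": force on a finger pad.
Only numpy, scipy, OpenCV 4.12 (cv2) and the standard library are available. Lean on these libraries where they do the work, as an engineer would, in place of code of your own. Each camera call takes 0.05 s, during which the arm holds its last target. There are 200 camera calls.

## Working session

There is one attempt and no reset: what is moved stays moved. The work goes in short steps, each a Python script; the robot and the scene stay as the last script left them, time stands still between calls to the robot, and variables do not carry over. Pictures are saved under pics/ and viewed, at most 14 in all, crops included, and the job is handed in when it is done.

```bash
mkdir -p pics; ls; python3 - <<'E'
from rig import *
import numpy as np, cv2
for n in ("top","side"):
    p,d=camera(n); cv2.imwrite(f"pics/{n}0.png",cv2.resize(p[:,:,::-1],(800,500))); np.savez(f"pics/{n}0.npz",p=p,d=d,**camera_params(n))
    print(n,camera_params(n))
print(camera_params("wrist")); s=sense(); print(s["time_s"],s["tcp_rot"])
E
```

```text
pics
top {'K': array([[362.58255811,   0.        , 320.26357374],
       [  0.        , 362.58255811, 202.34225899],
       [  0.        ,   0.        ,   1.        ]]), 'position': array([0.45845394, 0.11269806, 0.90037935]), 'rotation': array([[-0.00589864, -0.99471826,  0.10247334],
       [-0.99997376,  0.00543646, -0.00478891],
       [ 0.00420652, -0.1024989 , -0.99472422]])}
side {'K': array([[449.30088677,   0.        , 326.64109954],
       [  0.        , 449.30088677, 196.61004172],
       [  0.        ,   0.        ,   1.        ]]), 'position': array([ 0.21139027, -0.3394955 ,  0.8259649 ]), 'rotation': array([[ 0.77621368, -0.50591386,  0.37622267],
       [-0.63043098, -0.61619349,  0.472083  ],
       [-0.00700738, -0.60361971, -0.79724158]])}
{'K': array([[315.67262338,   0.        , 320.95224126],
       [  0.        , 315.67262338, 196.40210983],
       [  0.        ,   0.        ,   1.        ]]), 'tool_from_camera': array([[ 5.86212455e-04, -9.62171982e-01, -2.72442166e-01,
         6.93486792e-02],
       [ 9.99999310e-01,  8.41385629e-04, -8.19790968e-04,
        -1.07212201e-03],
       [ 1.01800882e-03, -2.72441497e-01,  9.62171811e-01,
        -1.17697959e-01],
       [ 0.00000000e+00,  0.00000000e+00,  0.00000000e+00,
         1.00000000e+00]])}
0.1 [[ 9.30923057e-01  3.65214656e-01 -7.19501570e-04]
 [ 3.65215355e-01 -9.30921684e-01  1.60099302e-03]
 [-8.50934961e-05 -1.75317434e-03 -9.99998460e-01]]
```

View pics/top0.png

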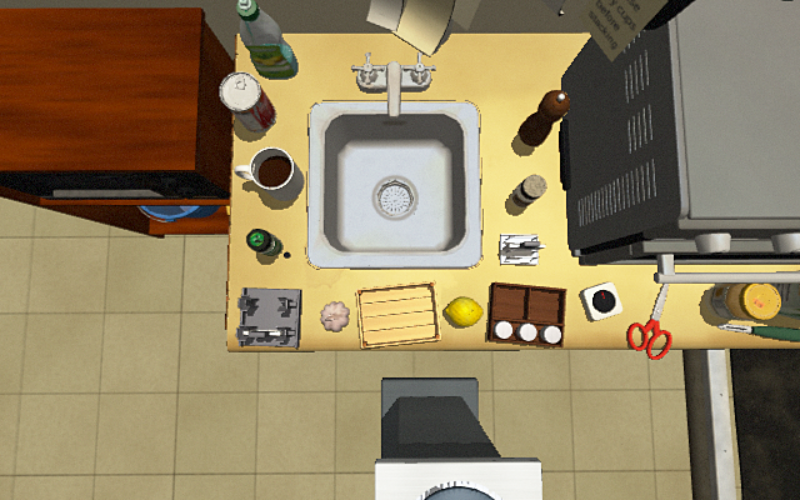

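View pics/side0.png

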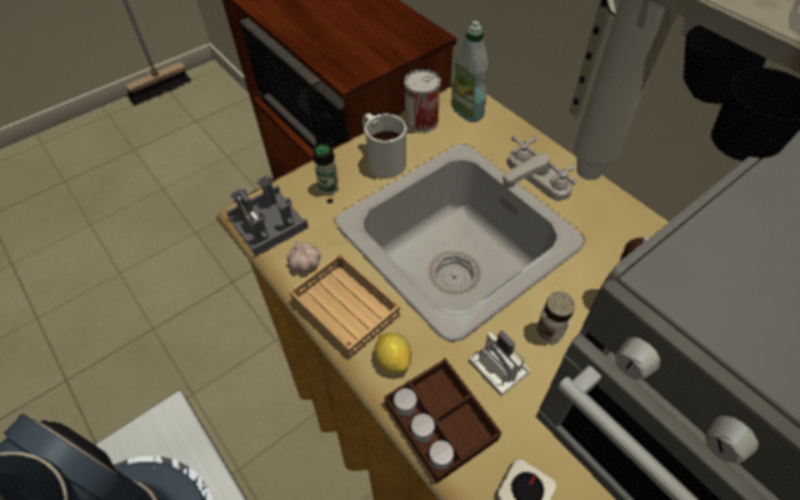

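The top view (800 px scale) shows the tall jar at (262,240), short jar at (530,190), draining stand at (520,248), rack at (527,313), lemon at (463,311), crate at (398,313), garlic at (335,316), holder at (270,317) and mug at (270,170). The side view agrees.

```bash
cat > h.py <<'E'
import numpy as np, cv2
def cloud(z):
    d=z["d"];K=z["K"];v,u=np.mgrid[:d.shape[0],:d.shape[1]]
    c=np.stack([(u-K[0,2])/K[0,0]*d,(v-K[1,2])/K[1,1]*d,d],-1)
    w=c@z["rotation"].T+z["position"]; w[d==0]=np.nan
    return w
E
python3 - <<'E'
from h import *
np.set_printoptions(precision=4,suppress=True)
z={n:np.load(f"pics/{n}0.npz") for n in("top","side")}
w={n:cloud(z[n]) for n in z}
roi=dict(tall=(240,220,290,262),short=(500,165,552,215),stand=(495,230,552,270),rack=(483,278,570,352),crate=(352,278,445,352),holder=(234,283,304,350),garlic=(316,298,354,336),lemon=(440,292,488,332),mug=(232,140,305,205))
for k,(a,b,c,e) in roi.items():
    P=w["top"][int(b*.8):int(e*.8),int(a*.8):int(c*.8)].reshape(-1,3)
    tab=np.nanmedian(P[np.abs(P[:,2])<.012][:,2]) 
    P=P[np.isfinite(P[:,2])&(P[:,2]>.015)&(P[:,2]<.13)]
    lo,hi=P[:,:2].min(0),P[:,:2].max(0)
    S=w["side"].reshape(-1,3); m=np.all((S[:,:2]>lo-.015)&(S[:,:2]<hi+.015),1)&(S[:,2]>.015)&(S[:,2]<.13); S=S[m]
    print(k,"table",round(tab,4))
    for n,Q in(("top",P),("side",S)):
        if len(Q)<10: print(n,len(Q));continue
        r=cv2.minAreaRect(Q[:,:2].astype(np.float32)*1000)
        t=Q[Q[:,2]>np.percentile(Q[:,2],97)-.012]
        rt=cv2.minAreaRect(t[:,:2].astype(np.float32)*1000)
        f=lambda r:(np.round(r[0],1),np.round(r[1],1),round(r[2],1))
        print(" ",n,len(Q),"zmax %.3f"%np.percentile(Q[:,2],98),*f(r),"| top",*f(rt))
from cv2 import imwrite
p=z["top"]["p"]
imwrite("pics/crop1.png",np.vstack([cv2.resize(p[215:285,185:355,::-1],(800,329),interpolation=cv2.INTER_CUBIC),cv2.resize(p[180:285,340:460,::-1],(309,270),interpolation=cv2.INTER_CUBIC) if 0 else np.zeros((1,800,3),np.uint8)]))
E
```

```text
tall table -0.0016
  top 448 zmax 0.106 [565.7 362.2] [39.6 40.7] 1.9 | top [567.2 362.7] [40.3 38.5] 63.1
  side 613 zmax 0.106 [567.9 360.3] [41.3 39.7] 50.3 | top [568.6 361.2] [39.5 37.7] 55.0
short table -0.0019
  top 483 zmax 0.096 [ 663.4 -135.6] [42.1 44.2] 56.6 | top [ 664.  -136.3] [41.8 42. ] 51.9
  side 849 zmax 0.097 [ 664.5 -137.4] [42.7 43.7] 75.3 | top [ 665.1 -137.3] [42.1 42.6] 75.3
stand table -0.0
  top 282 zmax 0.097 [ 557.1 -126.8] [67.2 40.3] 88.9 | top [ 556.9 -126.9] [29.5  8.9] 88.8
  side 671 zmax 0.098 [ 558.4 -127. ] [41.3 68.8] 0.1 | top [ 558.3 -127.3] [29.1  9.7] 88.4
rack table 0.0044
  top 1273 zmax 0.038 [ 430.1 -126. ] [157.6 112.2] 84.4 | top [ 430.4 -126. ] [157.5 111.5] 84.2
  side 2720 zmax 0.043 [ 432.7 -118. ] [174.6 112.7] 84.1 | top [ 433.1 -118.1] [174.5 112.1] 84.6
crate table 0.0031
  top 496 zmax 0.037 [431.6 113.6] [111.8 152. ] 5.6 | top [431.6 113.6] [111.8 152. ] 5.6
  side 1229 zmax 0.038 [433.8 114.1] [113.3 189.2] 5.6 | top [433.9 113.1] [113.3 187.1] 5.6
holder table 0.0054
  top 821 zmax 0.099 [426.7 360.9] [113.  111.3] 88.1 | top [400.4 360.6] [28.   8.7] 88.6
  side 1181 zmax 0.099 [428.3 361. ] [116.6 111.1] 87.9 | top [401.5 362. ] [33.1 10.2] 87.1
garlic table -0.0016
  top 421 zmax 0.052 [429.2 235.4] [53.2 55.8] 82.9 | top [427.5 235.4] [34.8 27.2] 19.0
  side 484 zmax 0.053 [439.8 229. ] [51.9 77.8] 73.6 | top [429.9 234.9] [32.2 33.1] 71.3
lemon table -0.0015
  top 524 zmax 0.057 [434.1  -4.8] [56.3 85.9] 7.1 | top [437.6 -11.4] [48.9 46.4] 40.2
  side 1064 zmax 0.057 [429.1  -8.4] [111.4  90.1] 87.7 | top [437.4 -12.4] [49.3 44.3] 51.1
mug table -0.0018
  top 1436 zmax 0.100 [704.4 353.8] [109.1  78.6] 60.2 | top [702.3 347.9] [96.7 78.4] 53.7
  side 1417 zmax 0.101 [706.2 352.7] [109.2  79.4] 59.9 | top [703.5 346.6] [95.7 78.2] 53.5
```

```bash
python3 - <<'E'
from h import *
from rig import *
np.set_printoptions(precision=3,suppress=True,linewidth=160)
z={n:np.load(f"pics/{n}0.npz") for n in("top","side")}
f=lambda r:(np.round(r[0],1),np.round(r[1],1),round(r[2],1))
for n in z:
    w=cloud(z[n]);p=z[n]["p"].astype(int)
    X,Y,Z=w[...,0],w[...,1],w[...,2]
    yel=(p[...,0]>120)&(p[...,2]<.45*p[...,0])&(p[...,1]>.7*p[...,0])&(abs(X-.435)<.06)&(abs(Y+.01)<.06)&(Z>.012)
    def rect(m): return f(cv2.minAreaRect(w[m][:,:2].astype(np.float32)*1000))
    print(n,"lemon",rect(yel),yel.sum())
    dark=(abs(X-.43)<.09)&(Y<-.045)&(Y>-.22)&(Z>.026)&(Z<.045)&~((Y>-.065)&(X>.0)&(p[...,0]>1.6*p[...,2])&(p[...,0]>110))
    print(" rack",rect(dark))
    h=(abs(X-.427)<.08)&(abs(Y-.36)<.08)
    for lo,hi in((.055,.08),(.09,.11)):
        for s in(-1,1):
            q=h&(Z>lo)&(Z<hi)&((X-.427)*s>0)
            if q.sum()>8: print(" holder z",lo,"side",s,rect(q),q.sum())
    print(" stand tray",rect((abs(X-.557)<.06)&(abs(Y+.127)<.06)&(Z>.004)&(Z<.06)))
w=cloud(z["top"]).reshape(-1,3);w=w[np.isfinite(w[:,2])]
xs=np.arange(.2,1.0,.08);ys=np.arange(.6,-.7,-.08)
print("ys",ys)
for x in xs:
    print("x%.2f"%x,[("%.2f"%w[m][:,2].max() if (m:=(abs(w[:,0]-x)<.04)&(abs(w[:,1]-y)<.04)).any() else "--") for y in ys])
E
```

```text
top lemon (array([430.4,   1.3]), array([56.8, 97. ]), 20.1) 502
 rack (array([ 429.6, -134.7]), array([140.1, 111.4]), 84.2)
 holder z 0.055 side -1 (array([399.8, 362.1]), array([90. , 27.3]), 87.9) 224
 holder z 0.055 side 1 (array([453.6, 360. ]), array([89.7, 27.6]), 87.8) 160
 holder z 0.09 side -1 (array([400.4, 360.7]), array([27.8,  8.7]), 88.6) 67
 stand tray (array([ 557.4, -127. ]), array([74.5, 60.1]), 89.5)
side lemon (array([445.5,  -1.8]), array([98.4, 92.1]), 4.5) 645
 rack (array([ 432.3, -125.8]), array([159., 112.]), 84.1)
 holder z 0.055 side -1 (array([401.9, 361.7]), array([93.5, 28.8]), 88.0) 193
 holder z 0.055 side 1 (array([455.9, 360.2]), array([93.1, 28.8]), 88.1) 173
 holder z 0.09 side -1 (array([401.5, 361.9]), array([33.1, 10. ]), 86.8) 63
 stand tray (array([ 546. , -126.8]), array([75.4, 86.7]), 88.9)
ys [ 0.6   0.52  0.44  0.36  0.28  0.2   0.12  0.04 -0.04 -0.12 -0.2  -0.28 -0.36 -0.44 -0.52 -0.6  -0.68]
x0.20 ['-0.90', '-0.90', '-0.89', '-0.89', '-0.89', '-0.80', '-0.80', '-0.80', '-0.80', '-0.80', '-0.81', '-0.90', '-0.89', '-0.90', '-0.89', '-0
[... 569 characters left out ...]
0.16', '0.13', '0.00']
x0.60 ['--', '--', '0.00', '0.11', '0.01', '0.00', '-0.12', '0.01', '0.01', '0.10', '0.38', '0.38', '0.38', '0.05', '0.05', '0.03', '--']
x0.68 ['0.10', '0.10', '0.09', '0.10', '0.10', '-0.13', '0.51', '0.53', '0.53', '0.54', '0.38', '0.38', '0.38', '--', '--', '--', '--']
x0.76 ['0.10', '0.10', '0.10', '0.10', '0.10', '-0.13', '0.52', '0.53', '0.53', '0.53', '0.43', '0.38', '0.38', '--', '--', '--', '--']
x0.84 ['0.10', '0.10', '0.11', '0.11', '0.01', '0.01', '0.07', '0.01', '0.01', '0.16', '0.38', '0.38', '0.38', '--', '--', '--', '--']
x0.92 ['0.10', '0.10', '0.10', '0.22', '0.06', '0.06', '0.06', '0.15', '0.00', '0.00', '0.19', '0.00', '--', '--', '--', '--', '--']
```

```bash
python3 - <<'E'
from h import *
from rig import *
np.set_printoptions(precision=3,suppress=True,linewidth=160)
z={n:np.load(f"pics/{n}0.npz") for n in("top","side")}
w=np.vstack([cloud(z[n]).reshape(-1,3) for n in z]);w=w[np.isfinite(w[:,2])]
q=w[(w[:,2]>.12)&(w[:,2]<.5)&(w[:,1]<-.16)&(w[:,0]>.3)]
for x in np.arange(.34,.9,.04):
    m=q[abs(q[:,0]-x)<.02]
    if len(m)>3: print("oven x%.2f ymax %.3f z %.2f-%.2f"%(x,np.percentile(m[:,1],99),m[:,2].min(),m[:,2].max()))
q=w[(w[:,2]>.2)&(w[:,2]<.8)&(w[:,1]>-.19)&(w[:,1]<.4)&(w[:,0]>.45)]
for x in np.arange(.46,1.,.04):
    m=q[abs(q[:,0]-x)<.02]
    if len(m)>3: print("hang x%.2f y %.2f..%.2f zmin %.2f n%d"%(x,m[:,1].min(),m[:,1].max(),m[:,2].min(),len(m)))
q=w[(w[:,2]>.03)&(abs(w[:,1]+.01)<.055)&(abs(w[:,0]-.435)<.045)&(w[:,2]<.07)]
# lemon: points above crate/rack walls height
q=q[q[:,2]>.04]; print("lemon z>.04",cv2.minAreaRect(q[:,:2].astype(np.float32)*1000))
c=np.cov(q[:,:2].T);e,v=np.linalg.eigh(c);print(q.mean(0),np.degrees(np.arctan2(v[1,1],v[0,1])),e**.5)
def R(t): c,s=np.cos(t),np.sin(t); return np.array([[-s,c,0],[c,s,0],[0,0,-1.]])
for n,(x,y,zz) in dict(hold=(.455,.36,.2),tall=(.568,.362,.07),short=(.665,-.137,.07),bay=(.45,-.15,.07),bayhi=(.45,-.15,.2),garlic=(.429,.235,.035),crate=(.43,.08,.04),mid=(.44,0,.25),ret=(.2,-.4,.3),stand=(.557,-.127,.25)).items():
    for k in(0,np.pi): print(n,k>0,inverse_kinematics([x,y,zz],R(k)))
E
```

```text
oven x0.46 ymax -0.275 z 0.12-0.27
oven x0.50 ymax -0.251 z 0.26-0.35
oven x0.54 ymax -0.220 z 0.12-0.38
oven x0.58 ymax -0.218 z 0.12-0.38
oven x0.62 ymax -0.218 z 0.12-0.38
oven x0.66 ymax -0.219 z 0.12-0.38
oven x0.70 ymax -0.218 z 0.12-0.38
oven x0.74 ymax -0.218 z 0.12-0.38
oven x0.78 ymax -0.167 z 0.12-0.44
oven x0.82 ymax -0.163 z 0.12-0.44
oven x0.86 ymax -0.161 z 0.12-0.44
oven x0.90 ymax -0.219 z 0.12-0.38
hang x0.70 y -0.12..0.14 zmin 0.45 n2110
hang x0.74 y -0.19..0.14 zmin 0.44 n5014
hang x0.78 y -0.19..-0.08 zmin 0.37 n941
hang x0.82 y -0.18..-0.15 zmin 0.37 n265
hang x0.86 y -0.19..-0.07 zmin 0.35 n2467
hang x0.90 y -0.15..-0.05 zmin 0.36 n351
hang x0.94 y -0.15..0.38 zmin 0.20 n4041
hang x0.98 y 0.01..0.02 zmin 0.20 n264
lemon z>.04 ((437.3009338378906, -12.439334869384766), (55.812625885009766, 52.06331253051758), 50.86250305175781)
[ 0.436 -0.014  0.049] 82.40287944107108 [0.012 0.014]
hold False [-0.085  0.526 -0.897  1.789  0.467  1.055 -1.155]
hold True [ 0.065  0.662 -1.176  1.782  0.666  1.163  1.82 ]
tall False [-0.016  0.896 -0.986  1.648  0.834  1.073 -1.257
[... 306 characters left out ...]
8]
bayhi False [ 0.704  0.253 -0.546  2.034  0.167  0.897  0.068]
bayhi True [-0.671  0.356  1.13   2.1   -0.406  0.925 -2.456]
garlic False [ 0.041  0.644 -0.808  2.111  0.743  0.696 -1.27 ]
garlic True [ 0.271  0.871 -1.186  2.101  1.046  0.96   1.623]
crate False [ 0.267  0.523 -0.669  2.229  0.608  0.574 -0.863]
crate True [ 0.617  0.789 -1.184  2.213  1.02   0.881  1.909]
mid False [ 0.593  0.151 -0.748  2.036  0.122  0.998 -0.216]
mid True None
ret False [ 1.319  0.068 -0.32   1.971  0.024  1.106  0.989]
ret True [ 0.791  0.043  0.231  1.997 -0.011  1.103 -2.115]
stand False [ 0.606  0.365 -0.584  1.767  0.225  1.077 -0.055]
stand True [-0.651  0.496  1.119  1.835 -0.494  1.126 -2.498]
```

```bash
cat >> h.py <<'E'
from rig import *
def R(deg): t=np.radians(deg);c,s=np.cos(t),np.sin(t); return np.array([[-s,c,0],[c,s,0],[0,0,-1.]])
def rep(m=""):
    s=sense();print(m,"t%.1f"%s["time_s"],"pos",np.round(s["position"],4),"gap %.4f gf %.1f"%(s["finger_gap"],s["gripper_force"]),"F",np.round(s["wrist_force"],1))
def wrist(name):
    s=sense();p,d=camera("wrist");q=camera_params("wrist");T=q["tool_from_camera"];W=s["tcp_rot"]
    z=dict(p=p,d=d,K=q["K"],position=W@T[:3,3]+s["position"],rotation=W@T[:3,:3])
    np.savez(f"pics/{name}.npz",**z);cv2.imwrite(f"pics/{name}.png",cv2.resize(p[:,:,::-1],(800,500)));return z
E
python3 - <<'E'
from h import *
b=np.array([.5577,-.1271]); a=-1.2
move_l([.2,-.4,.3],R(0),feed=.4); rep("ret")
movep([.45,-.1,.3],R(a)); rep("mid")
command_gripper(.04)
movep([*b,.16],R(a)); rep("over")
z=wrist("w1"); w=cloud(z); m=(w[...,2]>.085)&(w[...,2]<.105)&(np.hypot(w[...,0]-b[0],w[...,1]-b[1])<.03)
print(cv2.minAreaRect(w[m][:,:2].astype(np.float32)*1000))
E
```

```text
ret t1.4 pos [ 0.2    -0.4004  0.2999] gap 0.0857 gf 0.0 F [0.2 1.1 0.2]
mid t2.9 pos [ 0.4497 -0.1014  0.2997] gap 0.0855 gf 0.0 F [-0.4  0.  -0.1]
over t4.2 pos [ 0.5577 -0.1267  0.1606] gap 0.0399 gf 0.0 F [ 0.1 -0.   0.4]
((557.9132080078125, -126.03437805175781), (29.512014389038086, 10.82854175567627), 88.89966583251953)
```

View pics/w1.png

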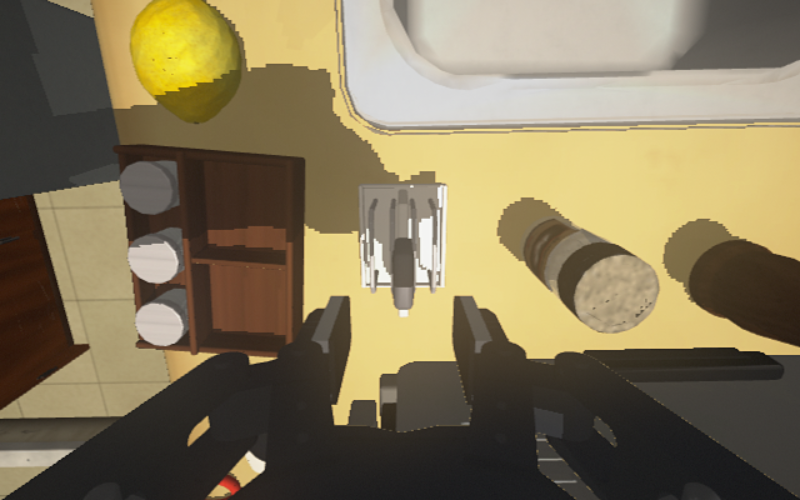

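The wrist view shows the tab at (403,270), centred between the fingers, and both bays are empty. Next I'll grasp it.

```bash
python3 - <<'E'
from h import *
a=-1.2
move_l([.5578,-.1266,.092],feed=.12); command_gripper(0,50); rep("grip")
move_l([.5578,-.1266,.24],feed=.2); rep("lift")
movep([.4547,.3601,.24],R(-2)); rep("over"); sleep(.3)
z=wrist("w2"); w=cloud(z)
s=sense();g=s["position"]
f=lambda m:(m.sum(),cv2.minAreaRect(w[m][:,:2].astype(np.float32)*1000)) if m.sum()>5 else None
X,Y,Z=w[...,0],w[...,1],w[...,2]
for lo,hi in((.055,.08),):
  print("guides",f((Z>lo)&(Z<hi)&(abs(X-.455)<.022)&(abs(Y-.36)<.06)))
print("insert top",f((Z>.09)&(Z<.11)&(abs(X-.4)<.03)&(abs(Y-.36)<.06)))
for lo in (.14,.16,.18,.20): print("blade",lo,f((Z>lo)&(Z<lo+.02)&(abs(X-.455)<.03)&(abs(Y-.36)<.05)))
E
```

```text
grip t5.3 pos [ 0.5586 -0.1267  0.0929] gap 0.0091 gf 49.9 F [ 0.2 -0.5  4.4]
lift t6.2 pos [ 0.5568 -0.1268  0.2386] gap 0.0091 gf 49.2 F [ 0.4 -0.8 -1.2]
over t8.0 pos [0.4557 0.3589 0.2397] gap 0.0092 gf 49.2 F [ 0.1 -0.3 -1.2]
guides (np.int64(775), ((453.66522216796875, 361.60894775390625), (87.53555297851562, 28.134449005126953), 87.98297119140625))
insert top (np.int64(453), ((400.2198486328125, 363.54998779296875), (28.731260299682617, 10.672640800476074), 88.3794937133789))
blade 0.14 (np.int64(12), ((455.8139953613281, 393.12939453125), (1.272854208946228, 5.7956767082214355), 87.31996154785156))
blade 0.16 (np.int64(59), ((455.7328796386719, 393.2170104980469), (5.6562180519104, 1.2328959703445435), 1.8077105283737183))
blade 0.18 (np.int64(86), ((455.78619384765625, 393.0628967285156), (1.6469489336013794, 5.913187503814697), 89.27936553955078))
blade 0.2 (np.int64(668), ((455.3970947265625, 382.5268249511719), (22.506603240966797, 22.316776275634766), 88.08182525634766))
```

View pics/w2.png

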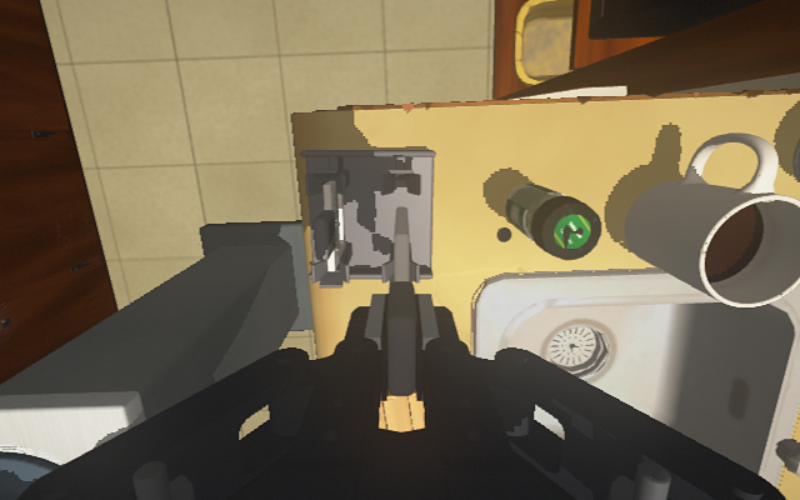

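The blade hangs straight at (403,250), and the free slot lies below it with its far guide at (402,180). I'll correct about 2 mm in x and 1 mm in y, then insert.

```bash
python3 - <<'E'
from h import *
t=np.array([.4541,.3603])
c=t.copy()
move_l([*c,.172],R(-2),feed=.15); sleep(.3); rep("hover")
p=sense()["position"][:2]; c+=t-p
move_l([*c,.165],feed=.05); sleep(.3); rep("corr")
hit=move_l([*c,.128],feed=.05,until_force=8); rep(f"a {hit}")
if not hit:
    hit=move_l([*c,.0945],feed=.05,until_force=8); rep(f"b {hit}")
sleep(.3); rep()
wrist("w3")
E
```

```text
hover t9.2 pos [0.4544 0.3606 0.1728] gap 0.0095 gf 49.2 F [ 0.7  0.8 -0. ]
corr t9.8 pos [0.4538 0.3601 0.1651] gap 0.0091 gf 49.2 F [ 0.1 -0.1 -0. ]
a False t10.7 pos [0.4539 0.3602 0.1282] gap 0.0092 gf 49.2 F [-0.3 -0.3 -0.5]
b True t11.4 pos [0.4535 0.3594 0.095 ] gap 0.0091 gf 50.1 F [-0.8 -0.7  4.7]
 t11.7 pos [0.4535 0.3593 0.0949] gap 0.0092 gf 50.1 F [-0.2 -0.6  5.9]
```

View pics/w3.png

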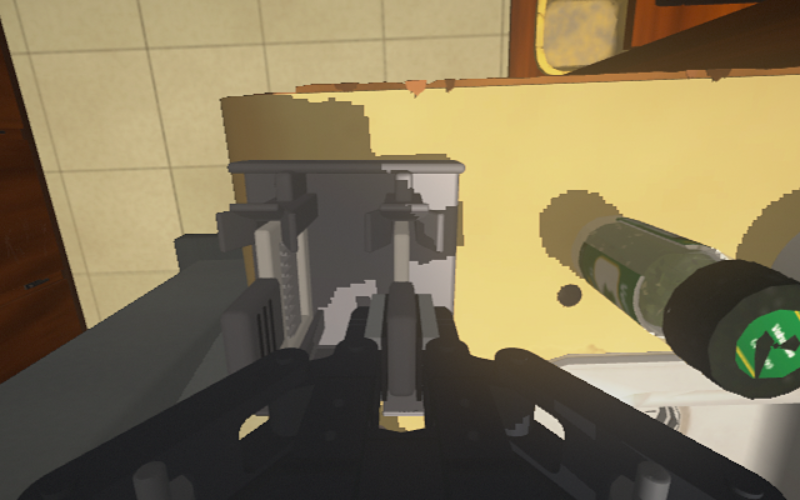

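The blade is seated in both guides at the predicted home height (far guide at (402,205)), so I'll release it and move the tall jar.

```bash
cat >> h.py <<'E'
def pick(x,y,z,a,op,N,up,close=0.):
    movep([x,y,up],R(a)); command_gripper(op); move_l([x,y,z],feed=.15); sleep(.15); rep("at")
    command_gripper(close,N); rep("grip"); move_l([x,y,up],feed=.2); sleep(.1); rep("lift")
def place(x,y,z,a,op,up):
    movep([x,y,up],R(a)); move_l([x,y,z+.025],feed=.2); sleep(.15)
    e=np.array([x,y])-sense()["position"][:2]
    h=move_l([x+e[0],y+e[1],z-.003],feed=.04,until_force=5); rep(f"down {h}")
    command_gripper(op); rep("open"); p=sense()["position"]; move_l([p[0],p[1],up],feed=.25); rep("up")
E
python3 - <<'E'
from h import *
command_gripper(.032); p=sense()["position"]; move_l([p[0],p[1],.2],feed=.2); rep("rel")
z=wrist("w4");w=cloud(z);X,Y,Z=w[...,0],w[...,1],w[...,2]
m=(abs(X-.568)<.03)&(abs(Y-.362)<.03)&(Z>.09)&(Z<.12); print(cv2.minAreaRect(w[m][:,:2].astype(np.float32)*1000))
m=(abs(X-.455)<.03)&(abs(Y-.36)<.03)&(Z>.08)&(Z<.12); print("tab",np.percentile(w[m][:,2],[50,95]),cv2.minAreaRect(w[m][:,:2].astype(np.float32)*1000))
pick(.5678,.3617,.081,0,.07,40,.24)
place(.4537,-.1032,.090,-5.8,.065,.24)
wrist("w5")
E
```

```text
rel t12.7 pos [0.4528 0.3577 0.1991] gap 0.0322 gf 0.0 F [-0.1 -0.6 -1.2]
((566.4161987304688, 364.88812255859375), (39.9389762878418, 40.53022766113281), 68.1162109375)
tab [0.09933892 0.10070987] ((453.1016540527344, 360.1262512207031), (29.338640213012695, 11.094123840332031), 89.61275482177734)
at t15.2 pos [0.5682 0.3621 0.0821] gap 0.0701 gf 0.0 F [-0.7  0.9 -0.1]
grip t15.5 pos [0.5679 0.3619 0.0815] gap 0.0397 gf 40.2 F [-0.5 -0.5  2.5]
lift t16.6 pos [0.5674 0.3609 0.238 ] gap 0.0399 gf 40.4 F [-0.1  0.1 -1.9]
down True t19.9 pos [ 0.4522 -0.1032  0.0893] gap 0.0396 gf 40.6 F [-1.2 -0.6  5.3]
open t20.2 pos [ 0.4516 -0.1035  0.0889] gap 0.0650 gf 0.0 F [0.1 1.7 0.3]
up t21.0 pos [ 0.4506 -0.1038  0.2388] gap 0.0649 gf 0.0 F [0.9 0.2 0.3]
```

View pics/w5.png

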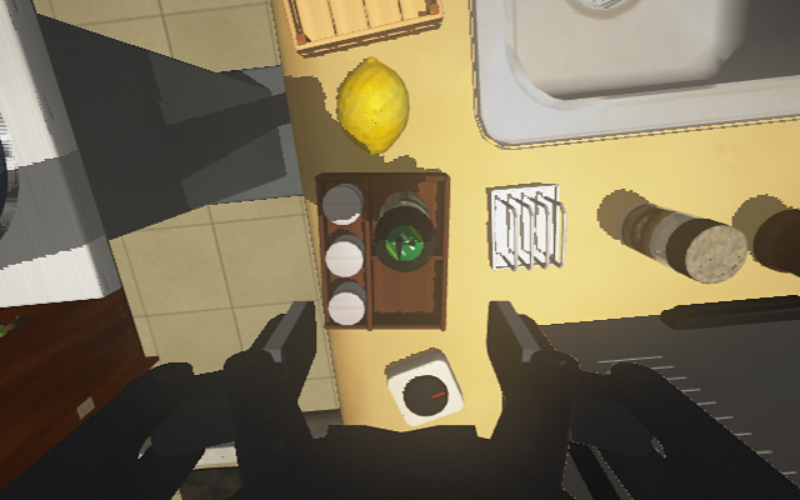

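The tall jar stands upright in the +y bay (cap at (405,243)). The lemon's tips are at (372,60) and (378,150), so it lies nearly along y. The short jar is next.

```bash
python3 - <<'E'
from h import *
z=np.load("pics/w5.npz");w=cloud(z);X,Y,Z=w[...,0],w[...,1],w[...,2];p=z["p"].astype(int)
m=(abs(X-.435)<.05)&(Y>-.06)&(Y<.034)&(Z>.015)&(Z<.07); q=w[m];print("lemon",cv2.minAreaRect(q[:,:2].astype(np.float32)*1000),cv2.fitEllipse(cv2.convexHull(q[:,:2].astype(np.float32)*1000)))
m=(abs(X-.452)<.035)&(abs(Y+.103)<.035)&(Z>.1)&(Z<.13); print("tall",np.percentile(w[m][:,2],[50,98]),cv2.minAreaRect(w[m][:,:2].astype(np.float32)*1000))
m=(abs(X-.43)<.075)&(Y<-.058)&(Y>-.22)&(Z>.026)&(Z<.045); print("rack",cv2.minAreaRect(w[m][:,:2].astype(np.float32)*1000))
pick(.6645,-.1368,.072,0,.07,40,.16)
place(.4472,-.1698,.081,-5.8,.062,.21)
wrist("w6")
E
```

```text
lemon ((424.7857971191406, -12.852039337158203), (78.91315460205078, 93.91342163085938), 0.21790698170661926) ((393.5546569824219, -12.774202346801758), (93.80862426757812, 142.20188903808594), 93.3304443359375)
tall [0.11276187 0.11429695] ((451.47906494140625, -99.99781799316406), (40.20195007324219, 40.0221061706543), 60.88078689575195)
rack ((429.68377685546875, -134.25741577148438), (140.487060546875, 112.04737091064453), 84.15677642822266)
at t23.0 pos [ 0.6654 -0.1367  0.0735] gap 0.0703 gf 0.0 F [0.6 0.9 0.1]
grip t23.4 pos [ 0.6651 -0.1368  0.0729] gap 0.0422 gf 40.9 F [ 0.2 -0.4  3.7]
lift t24.1 pos [ 0.6632 -0.1372  0.1577] gap 0.0426 gf 40.8 F [ 0.2 -0.5 -1.5]
down True t26.4 pos [ 0.4457 -0.1698  0.0808] gap 0.0420 gf 41.3 F [-1.1 -0.1  6.1]
open t26.8 pos [ 0.4448 -0.1699  0.0802] gap 0.0621 gf 0.0 F [-0.3  0.6 -0. ]
up t27.4 pos [ 0.4439 -0.1702  0.2089] gap 0.0618 gf 0.0 F [-0.  -0.6 -0.5]
```

View pics/w6.png

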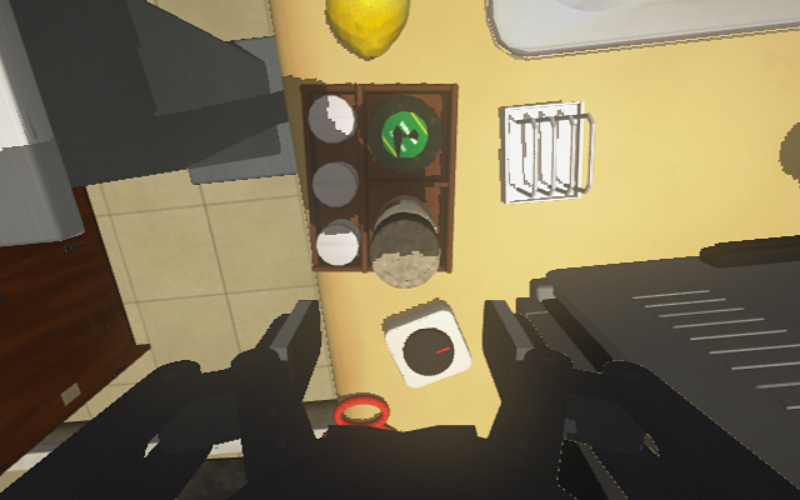

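Both jars stand upright in their bays, at (405,135) and (405,255). Now I'll fix the lemon's pose from picture w5 by colour.

```bash
python3 - <<'E'
from h import *
for n in("w5","top0"):
    z=np.load(f"pics/{n}.npz");hsv=cv2.cvtColor(z["p"],cv2.COLOR_RGB2HSV);w=cloud(z)
    m=((hsv[...,1]>185)&(abs(hsv[...,0].astype(int)-27)<6)&(abs(w[...,0]-.435)<.06)&(abs(w[...,1]+.012)<.06)&(w[...,2]>.008)).astype(np.uint8)
    m=cv2.morphologyEx(m,cv2.MORPH_OPEN,np.ones((3,3),np.uint8)) if n=="w5" else m
    c=max(cv2.findContours(m,0,2)[0],key=cv2.contourArea)[:,0,:].astype(float)
    r=np.c_[(c[:,0]-z["K"][0,2])/z["K"][0,0],(c[:,1]-z["K"][1,2])/z["K"][1,1],np.ones(len(c))]@z["rotation"].T
    P=(z["position"]+r*((.029-z["position"][2])/r[:,2])[:,None])[:,:2].astype(np.float32)*1000
    print(n,len(c),cv2.minAreaRect(P),cv2.fitEllipse(P))
E
```

```text
w5 128 ((431.9723205566406, -11.380599975585938), (47.39162826538086, 70.2067642211914), 4.619130611419678) ((433.2131652832031, -10.47351360321045), (45.149837493896484, 66.93669128417969), 0.9694266319274902)
top0 28 ((436.9045715332031, -11.889419555664062), (58.40116500854492, 56.04671859741211), 43.87113571166992) ((435.5638122558594, -12.260918617248535), (51.565940856933594, 65.97100830078125), 168.69342041015625)
```

```bash
python3 - <<'E'
from h import *
pick(.4365,-.0117,.035,0,.085,30,.17)
g=sense()["finger_gap"]
if g>.03: place(.4358,.0775,.042,5.6,g+.010,.2)
wrist("w7")
E
```

```text
at t29.7 pos [ 0.437  -0.0118  0.0357] gap 0.0846 gf 0.0 F [-0.4  0.8  0.1]
grip t30.1 pos [ 0.4367 -0.0118  0.0357] gap 0.0552 gf 30.2 F [-1.8 -0.7  8.6]
lift t31.0 pos [ 0.4355 -0.0119  0.1687] gap 0.0550 gf 32.0 F [ 0.9 -0.1 -0.8]
down True t33.1 pos [0.435  0.0777 0.0419] gap 0.0553 gf 32.4 F [-1.  -0.8  4.8]
open t33.4 pos [0.4344 0.0772 0.0415] gap 0.0651 gf 0.0 F [0.5 0.8 0.1]
up t34.1 pos [0.4336 0.0765 0.1989] gap 0.0648 gf 0.0 F [-0.1 -0.1 -0.3]
```

View pics/w7.png

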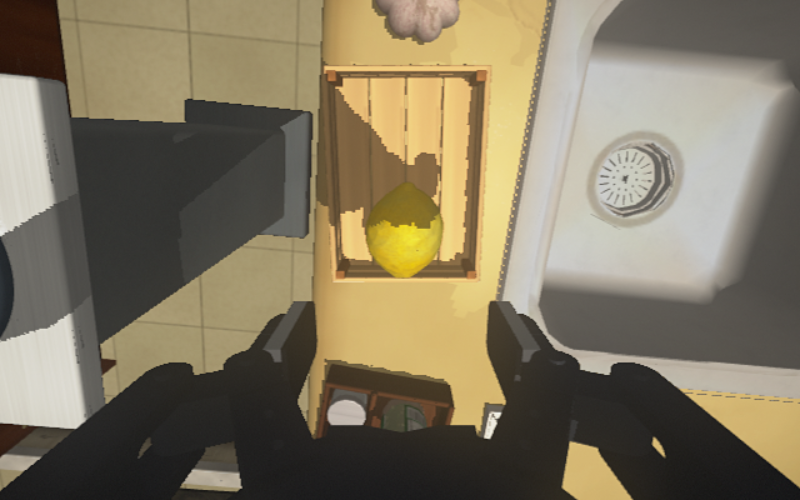

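The lemon lies lengthwise in the crate at (405,230), with room above it for the garlic.

```bash
python3 - <<'E'
from h import *
pick(.4295,.2352,.034,0,.085,25,.17)
g=sense()["finger_gap"]
if g>.03: place(.4288,.1510,.041,5.6,g+.010,.2)
movep([.44,.09,.3],R(5.6)); wrist("w8")
E
```

```text
at t36.4 pos [0.43   0.2354 0.0348] gap 0.0849 gf 0.0 F [ 0.5 -0.1 -1.6]
grip t36.8 pos [0.4299 0.2352 0.0347] gap 0.0553 gf 25.3 F [-0.4 -2.   5.9]
lift t37.8 pos [0.4288 0.2345 0.1686] gap 0.0552 gf 26.6 F [-0.5 -0.5 -0.3]
down True t39.8 pos [0.4278 0.1502 0.0406] gap 0.0552 gf 27.1 F [ 0.7 -0.7  3.6]
open t40.0 pos [0.4275 0.1498 0.0404] gap 0.0652 gf 0.0 F [-0.5 -0.7  0.7]
up t40.8 pos [0.4268 0.1489 0.1988] gap 0.0654 gf 0.0 F [ 0.7 -0.1  0.8]
```

View pics/w8.png

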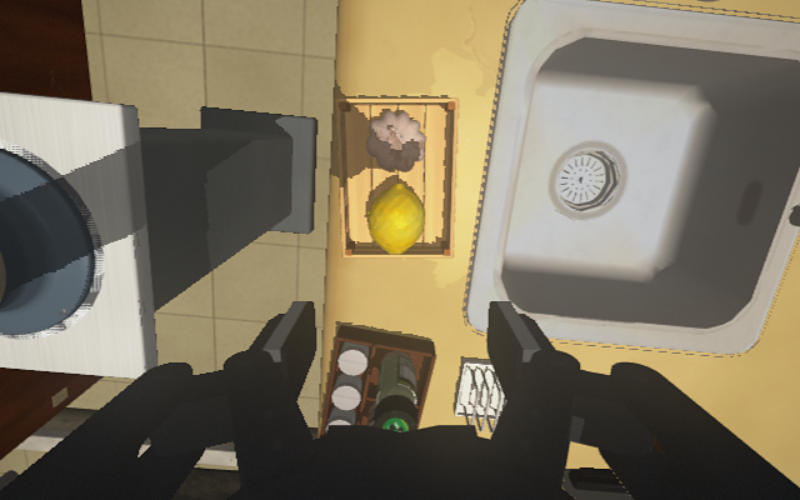

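The garlic (396,140) and lemon (396,218) sit side by side in the crate. I'll do a numeric check of the jars and blade from the top and side cameras, then hand in.

```bash
python3 - <<'E'
from h import *
ok=True
o=np.array([430.2,-134.4]);t=np.radians(-5.8);u=np.array([np.cos(t),np.sin(t)]);v=np.array([-u[1],u[0]])
for n in("top","side"):
    p,d=camera(n);w=cloud(dict(p=p,d=d,**camera_params(n)));X,Y,Z=w[...,0],w[...,1],w[...,2]
    for nm,(x,y,lo) in dict(tall=(.452,-.102,.1),short=(.446,-.169,.09),blade=(.454,.36,.085)).items():
        m=(abs(X-x)<.034)&(abs(Y-y)<.033)&(Z>lo)&(Z<.13)
        if m.sum()<15: print(n,nm,"hidden");continue
        r=cv2.minAreaRect(w[m][:,:2].astype(np.float32)*1000);q=np.array(r[0])-o;e=(q@u,q@v)
        print(n,nm,np.round(r[0],1),np.round(r[1],1),"top z %.3f"%np.percentile(w[m][:,2],90),"rack xy",np.round(e,1))
        if nm!="blade": ok&=abs(e[0]-20)<9 and abs(abs(e[1])-33.5)<9
print(ok)
if ok: print(finish_job())
E
```

```text
top tall [ 452.3 -100.9] [39.1 38.1] top z 0.113 rack xy [18.6 35.6]
top short [ 444.9 -168.4] [41.7 42. ] top z 0.104 rack xy [ 18.1 -32.4]
top blade [452.7 357.5] [28.   8.8] top z 0.100 rack xy [-27.3 491.6]
side tall [ 452.2 -101.9] [39.8 39.7] top z 0.114 rack xy [18.6 34.6]
side short [ 445.9 -170. ] [42.2 42.2] top z 0.105 rack xy [ 19.3 -33.8]
side blade [453.6 357.6] [ 9.8 30.9] top z 0.100 rack xy [-26.4 491.8]
True
the job is handed in; nothing more can be done
None
```

The job is handed in after about 41 s of the 104 s: both jars stand in the rack bays, the garlic and lemon lie side by side in the crate, the blade is home in the free slot, and the mug was left alone; the verdict itself was not shown.

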